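Weigh an entry jar on the notched-beam scale

ROBOT

A 6-joint arm with a two-finger parallel gripper is mounted at the origin on the work surface. World frame = base frame: x ahead of the robot, y to its left, z up, the work surface at z = 0. Lengths are in m, angles in rad, forces in N, time in s.
With the tool pointing down it reaches from about 0.35 to 0.925 m from the base axis. Payload 6.4 kg.
Tool frame: the origin (TCP) lies at the centre of the arm's flange, where the gripper is bolted on; the fingertips stand 173 mm ahead of it and the grasp point (between the pads) lies 155 mm ahead of it (manip.tip_reach is the distance from the TCP to the fingertips, in m); z points along the fingers, y is the direction in which the jaws open and shut (so a half turn about z gives the same grasp; the last joint's range is limited). The gripper opens to 85 mm and grips with 20 to 120 N. Pads are 22 mm wide; open, the fingers measure 114 mm over their backs; the gripper's body (76 mm by 85 mm) begins 54 mm behind the grasp point. The pads swing forward as they close: fully open they stand 13 mm farther back than shut.
Start: joints at [1.081, 0.245, 1.558, -0, 1.339, -0.174], TCP at [0.202, 0.618, 0.405] pointing down, gripper open.
Joint ranges: [-3.13, 3.13], [-1.02, 2.26], [0.13, 2.54], [-0.95, 4.09], [0.21, 2.88], [-2.74, 2.74]. Speed limits (rad/s): [2.57, 2.57, 3.14, 3.14, 3.14, 3.14].

INTERFACE

Orientations are given as a 3x3 rotation matrix whose columns are the frame's x, y, z axes.
In Python, from cell import manip, vision, models gives the robot as it stands.
- The arm moves only by the shell command python3 -m handwheel 'ROWS'. ROWS is JSON, a list that holds one entry, the list of rows, each a list of 5 numbers: the shift along the world's x, y, z in m, then the turn about the world's z in rad, then the closure, from -1 (fully open) to 1 (shut). A call has exactly 5 rows; each row shifts and turns the pose as measured when the row begins; what a row does not reach is not made up. A row lasts 1/12 s, in which the tool goes at most 41.7 mm and 7.16 degrees, less where a joint would pass 70% of its speed; a pose out of reach is approached as far as the arm can. A call with a gripper value outside its range is refused whole. The fingers move at their own pace and stop on an object; the grip force is fixed at half the most. Time passes only in rows, so rows that do not move let the fingers close, or fill a call up. It gives the time, the measured TCP pose, the force and the opening at its end, in the units of the state.
- manip.sense(): the state, without advancing time (a new reading comes with each control period).
- vision.get_image(name): name is "scene" or "top" or "wrist"; returns a dict with "frame" (400x640x3 uint8, red, green, blue), "depth" (400x640 float32, m along the optical axis (not along the pixel's ray), 0 where there is no reading), "fx", "fy", "cx", "cy" (pixels), "T" (4x4, takes a point from camera to world coordinates). Camera axes: x right, y up, looking along -z (the intrinsics and any distortion apply to the point x, -y, -z); pixel columns grow to the right and rows downward; lengths in m; the calibration is good to about 2 mm. A picture is of the moment at which its call begins.
- manip.job_done(): hands the job in, once; it reports no verdict.
Trained networks look in the newest picture that a camera, given by its name, has taken for a name from the list of things; names that differ only in an ending like _2 or _b are one class to them, and where a whole thing is asked for, a point or a joint stands for the part that bears it (a point fixed in the world has none). Each returns a list of dicts, best first, with "conf" (0 to 1); they miss things now and then, are a little off and sometimes report something else, mostly with a low value. They report only what shows in the picture. A call takes as long as a camera call.
- models.recognise(camera, label): "point" ([x, y, z] in m, in world coordinates, good to about 4 mm: the middle of the surface that is visible of it).
- models.trace(camera, label): "region" (400x640 bool, what is visible of it).
- models.tip_of(camera, label): "point" ([x, y, z] in m, in world coordinates, good to about 4 mm: a listed point, or the origin of a listed thing).
The state is a dict: "t": time; "joints": joint angles; "qd": joint speeds; "joint_efforts": joint torques, N m; "tool_pos": TCP position; "eef_rot": TCP orientation; "wrist_force": force on the tool from outside, world axes, zero at the start; "moment": the same for the moment, N m; "opening": opening from 0.0 (shut) to 1.0 (fully open).
Only numpy, scipy, OpenCV 4.12 (cv2) and the standard library are available. Lean on these libraries where they do the work, as an engineer would, in place of code of your own. Each camera call takes 0.05 s, during which the arm holds its last target. There are 200 camera calls.

TASK

A jar of preserves stands on the pan of the beam scale: weigh it by pushing the brass poise with a fingertip along its notched bar, away from the pan, until it drops into the notch where the beam floats level, the red pointer near the black line and off both stops, and leave it sitting in that notch. Only push the poise, never pinch it or lift it off the bar, and leave the small poise on the front bar at zero. Do not lift or shift the jars or disturb the other things on the table.

Things in the scene. Friction and masses are not known exactly. Their poses are not given: they have to be found in the camera images.
- scale: Bench beam scale, grey cast base 500 x 105 mm, fixed. Origin on the table under the middle of the notched bar; +y runs along the bars towards the pan (on the left seen from the robot), -y to the index post, +x to the scale's back, z up. The beam pivots about an x-axis at y = +150 mm. The front bar lies at x = -50 mm, its top 24 mm below the notched bar's, and carries the small fine poise.
- bar_mid (a point): Middle (fourth) notch of the rear notched bar: top edge of the bar, 8 mm thick, 110 mm above the table when level. Seven V notches at y = +90, +60, +30, 0, -30, -60, -90 mm in the scale's frame, each 16 mm wide, 3 mm deep; the one nearest the pan counts zero, each further one 100 g. This point is fixed to the base and does not swing.
- beam (a joint): Swing of the beam (rad): 0 = pointer end up at its stop, jar too heavy for the poise's place; 0.05 = level; 0.10 = pointer end down at its stop, poise too far out. A point of the bar d mm from the pivot stands d*(0.05 - value) mm above its level height. In the right notch it floats between 0.03 and 0.07; one notch off, it lies on a stop. It settles in 1 to 1.5 s.
- poise (a joint): Place of the brass poise along the notched bar (m), growing away from the pan: 0 = first notch, 0.03 = second, up to 0.18 = seventh. It slides on the bar under about 0.5 N; let go within about 6 mm of a notch it slides in by itself; pushing it out of a notch takes 1.5 to 4 N.
- poise_drop (a joint): Height of the poise over the bar (m): 0 = riding on the bar's top edge, about -0.003 = dropped home in a notch, positive = lifted off the bar.
- fine_poise (a joint): Place of the small steel fine poise (12 x 12 x 31 mm) along the front bar (m); 0 = its zero mark, where it stands from the start.
- poise_left: End plate of the brass poise facing the pan; push here to move it away from the pan. The poise is a 300 g saddle block, 28 mm long along the bar, 34 mm across, 46 mm high above the bar. Origin in the middle of the plate's outer face (34 mm wide, 42 mm high), 25 mm above the bar's top edge when riding on it; +y points out of the face, towards the pan.
- poise_right: The other end plate of the same poise, facing the index post, of the same size and height; -y points out of its face. Push here to move the poise back towards the pan.
- pointer_tip (a point): Tip of the red pointer at the right-hand end of the beam, 320 mm from the pivot.
- level_line (a point): Black line on the white faces of the index post, just beyond the pointer tip: the pointer stands at the height of this line when the beam is level, and 16 mm above or below it at the stops. The post's top is 140 mm above the table.
- pan_centre (a point): Centre of the upper face of the round steel pan (128 mm across) at its lowest, 100 mm above the table; the pan stays level and rises up to 9 mm. One of the three jars stands on it.
- jar_small: Loose jar of golden preserves with a steel lid, 58 mm across, 75 mm high; origin under its centre. One of the three jars stands on the pan, the others wait on the white display step left of the scale.
- jar_medium: Loose jar of red preserves with a steel lid, 66 mm across, 90 mm high; origin under its centre.
- jar_large: Loose jar of green preserves with a steel lid, 72 mm across, 105 mm high; origin under its centre.
- bowl: White tasting bowl, 104 mm across, 42 mm high; origin under its centre. A bystander.
- spoon: Spoon lying on the table; a bystander.
- screw_band: Brass-coloured screw band of a jar lying on the table, 72 mm across, 16 mm high; a bystander.
- stamp: Rubber stamp with a wooden handle, 40 mm across, 68 mm high; a bystander.
- tumbler: Blue tumbler, 68 mm across, 95 mm high; a bystander.

How it is judged:
At the end, for the whole second after the job is handed in: The poise sits home in a notch (2.2 mm or more down), at rest; the beam is still and level within 0.03 rad (pointer within 10 mm of the line); fine poise within 4 mm of zero; jars upright, within 20 mm of their start, other things within 25 mm (value of joint poise_drop below -0.0022 m and value of joint beam between 0.02 and 0.08 rad and velocity of joint beam between -0.03 and 0.03 rad/s and velocity of joint poise between -0.01 and 0.01 m/s and value of joint fine_poise between -0.004 and 0.004 m and distance of each of jar_small, jar_medium, jar_large from where it was at the start of the episode below 0.02 m and angle between each of jar_small, jar_medium, jar_large's own z axis and vertical below 0.1 rad and distance of each of bowl, spoon, screw_band, stamp, tumbler from where it was at the start of the episode below 0.025 m); the robot touches nothing.
It fails at once if the poise is pinched: pressed on both of its end plates at once (contact force between each of poise_left, poise_right and the fingers above 1 N).
It fails at once if the poise is lifted more than 5 mm off the bar (value of joint poise_drop above 0.005 m).
It fails at once if the fine poise is moved more than 4 mm from zero (value of joint fine_poise above 0.004 m or value of joint fine_poise below -0.004 m).
It fails at once if a jar is lifted, shifted more than 20 mm or tipped (distance of any of jar_small, jar_medium, jar_large from where it was at the start of the episode above 0.02 m or angle between any of jar_small, jar_medium, jar_large's own z axis and vertical above 0.2 rad).
It fails at once if another thing on the table is moved more than 25 mm (distance of any of bowl, spoon, screw_band, stamp, tumbler from where it was at the start of the episode above 0.025 m).
It also fails if it takes over 64 s, if anything falls off the work surface, if the arm or the gripper's body presses on something with over 40 N, if the wrist force passes 120 N, or if a joint passes its speed limit or range.

## Working session

There is one attempt and no reset: what is moved stays moved. The work goes in short steps, Python scripts to look and compute and a shell command to move; the robot and the scene stay as the last step left them, time stands still between calls to the robot, and variables do not carry over. Pictures are saved under pics/ and viewed, about 8 in all and at most 12, crops included, and the job is handed in when it is done.

```bash
mkdir -p pics; python3 - <<'E'
from cell import manip, vision, models
import cv2
s=manip.sense();print(s['t'],s['tool_pos'],s['eef_rot'],s['opening'])
for c in ("scene","top"):
    im=vision.get_image(c);cv2.imwrite(f'pics/{c}0.png',im['frame'][:,:,::-1])
    for l in ("bar_mid","poise_left","poise_right","pointer_tip","level_line","pan_centre","fine_poise","scale","jar_small","jar_medium","jar_large"):
        r=models.tip_of(c,l) if l!="fine_poise" else models.recognise(c,l)
        print(c,l,[(round(d['conf'],2),[round(float(v),4) for v in d['point']]) for d in r[:2]])
E
```

```text
0.0 [0.20174233 0.61766138 0.40356264] [[-9.50559425e-01  3.10541342e-01 -9.24617224e-04]
 [ 3.10542530e-01  9.50557915e-01 -1.72843107e-03]
 [ 3.42152916e-04 -1.93010942e-03 -9.99998079e-01]] 1.0013123777502975
scene bar_mid [(0.82, [0.5042, 0.025, 0.1087]), (0.65, [0.4176, 0.4721, 0.0978])]
scene poise_left [(0.58, [0.4972, 0.1119, 0.1353]), (0.26, [0.736, -0.2816, 0.0008])]
scene poise_right [(0.59, [0.5015, 0.082, 0.1364]), (0.35, [0.5004, 0.0238, 0.11])]
scene pointer_tip [(0.55, [0.5176, -0.1498, 0.1204])]
scene level_line [(0.6, [0.5106, -0.1462, 0.1013])]
scene pan_centre [(0.71, [0.4986, 0.1105, 0.137]), (0.7, [0.4814, 0.2567, 0.1031])]
scene fine_poise []
scene scale [(0.66, [0.4979, 0.0812, 0.1388])]
scene jar_small [(0.65, [0.4828, 0.258, 0.1013])]
scene jar_medium [(0.98, [0.5376, 0.4411, 0.1]), (0.72, [0.5201, -0.1473, 0.1178])]
scene jar_large [(0.67, [0.415, 0.47, 0.0975])]
top bar_mid [(0.9, [0.5001, 0.0206, 0.1092]), (0.26, [0.4954, 0.0845, 0.1432])]
top poise_left [(0.35, [0.4825, 0.2597, 0.0996]), (0.21, [0.732, -0.2792, -0.0002])]
top poise_right [(0.56, [0.4981, 0.0851, 0.1411])]
top pointer_tip [(0.87, [0.5184, -0.1523, 0.1202])]
top level_line [(0.86, [0.5145, -0.1514, 0.0999])]
top pan_centre []
top fine_poise []
top scale [(0.95, [0.5031, 0.0219, -0.0004]), (0.57, [0.4797, 0.2571, 0.0981])]
top jar_small [(0.62, [0.4776, 0.2554, 0.1004])]
top jar_medium [(0.88, [0.5412, 0.4437, 0.103])]
top jar_large [(0.77, [0.4159, 0.471, 0.1009])]
```

View pics/scene0.png

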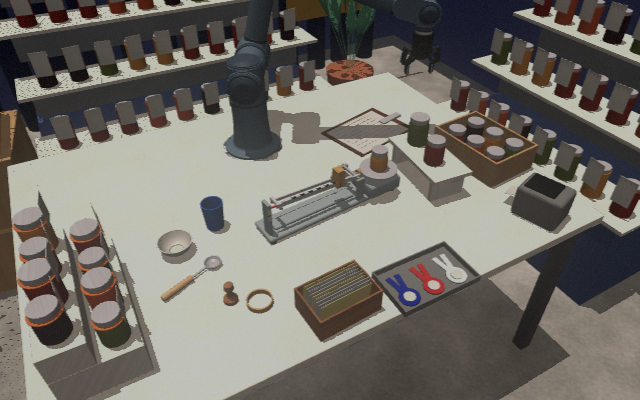

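View pics/top0.png

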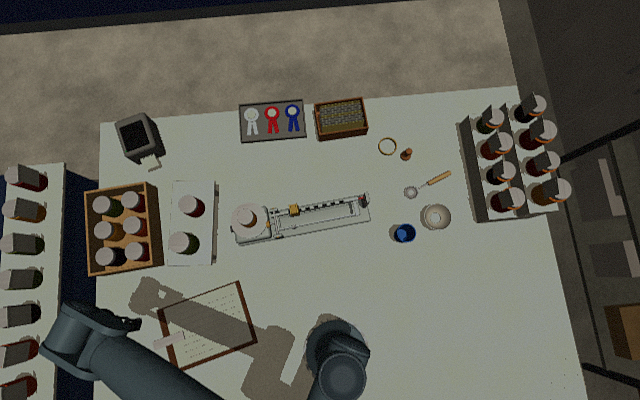

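The scene view shows the small jar on the pan at (378,160), the poise next to it at (338,178) and the pointer end on the left at (270,210). The top view shows the poise at (294,210). Next I'll measure the scale axis and the poise from the depth data.

```bash
cat > h.py <<'E'
import numpy as np, cv2
from cell import manip, vision, models
O=np.array([0.502,0.0215]); YAW=0.09
def cloud(c):
    im=vision.get_image(c);d=im['depth'];v,u=np.indices(d.shape)
    P=np.stack([(u-im['cx'])/im['fx']*d,-(v-im['cy'])/im['fy']*d,-d,np.ones_like(d)],-1)@im['T'].T
    return im,P[...,:3],d>0
def S(p,O=O,yaw=YAW):   # world -> scale frame
    c,s=np.cos(yaw),np.sin(yaw);q=np.array(p,float).copy();x=q[...,0]-O[0];y=q[...,1]-O[1]
    q[...,0]=c*x+s*y;q[...,1]=-s*x+c*y;return q
def W(x,y):
    c,s=np.cos(YAW),np.sin(YAW);return O[0]+c*x-s*y,O[1]+s*x+c*y
def ptr():
    r=[]
    for c in ("scene","top"):
        vision.get_image(c)
        for l in ("pointer_tip","level_line"):
            k=models.tip_of(c,l);r.append(round(float(k[0]['point'][2]),4) if k else None)
    return r
def poise(c):
    im,P,ok=cloud(c);q=S(P);m=ok&(q[...,2]>.135)&(q[...,2]<.168)&(abs(q[...,0])<.03)&(q[...,1]>-.12)&(q[...,1]<.125)
    return q[m]
E
python3 - <<'E'
from h import *
for c in("scene","top"):
    q=poise(c);print(c,len(q),q.min(0),q.max(0),np.median(q,0))
    im,P,ok=cloud(c);q=S(P)
    m=ok&(q[...,2]>.1)&(q[...,2]<.13)&(abs(q[...,0])<.02)&(q[...,1]>-.1)&(q[...,1]<.05)
    print('bar fit x(y)',np.polyfit(q[m][:,1],q[m][:,0],1),'z(y)',np.polyfit(q[m][:,1],q[m][:,2],1),m.sum())
    m=ok&(q[...,2]>.02)&(q[...,2]<.05)&(abs(q[...,0])<.09)&(abs(q[...,1])<.3)
    if m.sum():print('base',q[m].min(0),q[m].max(0))
    for l in("fine_poise","poise","beam"):
        r=models.trace(c,l)
        if r:
            g=q[r[0]['region']&ok];print(l,r[0]['conf'],len(g),g.min(0),g.max(0),np.median(g,0))
im=vision.get_image("scene");f=cv2.resize(im['frame'][140:250,240:410],None,fx=4.6,fy=4.6,interpolation=cv2.INTER_CUBIC)
cv2.imwrite('pics/s1.png',f[:,:,::-1])
E
```

```text
scene 143 [-0.02091794  0.05502887  0.13515073] [0.0182301  0.08616161 0.16643044] [0.00890146 0.06654433 0.15561824]
bar fit x(y) [-0.00256408  0.00170896] z(y) [-0.04652285  0.11386084] 238
base [-0.07573684 -0.1999061   0.02001513] [0.05129968 0.29412813 0.04997682]
poise 0.75 240 [-0.20435564  0.05499261 -0.00142145] [0.02059221 0.20975151 0.16533688] [0.0104648  0.06697879 0.1408293 ]
beam 0.58 1173 [-0.16942789 -0.16849178 -0.00496607] [0.02059221 0.23697741 0.16457475] [-0.00279476  0.02976581  0.1083717 ]
top 88 [-0.01460277  0.06537789  0.1395028 ] [0.01812778 0.09410385 0.16371629] [0.00104909 0.07996732 0.15825791]
bar fit x(y) [-0.00567917  0.00232507] z(y) [-0.0414999   0.11460349] 126
base [-0.07432732 -0.190519    0.02000158] [0.03853743 0.29978067 0.04986723]
fine_poise 0.35 320 [-0.17506171 -0.32168913 -0.00251444] [-0.10213798 -0.25817358  0.09882083] [-0.1409755  -0.30241936  0.04547523]
poise 0.6 79 [-0.01366522  0.06583344  0.11286394] [0.0157247  0.091931   0.16352295] [-0.0024165   0.07867068  0.15768501]
beam 0.97 512 [-0.06105904 -0.16177436  0.01381845] [0.02773552 0.18232063 0.16352295] [-0.00153573  0.07574361  0.10977637]
```

View pics/s1.png

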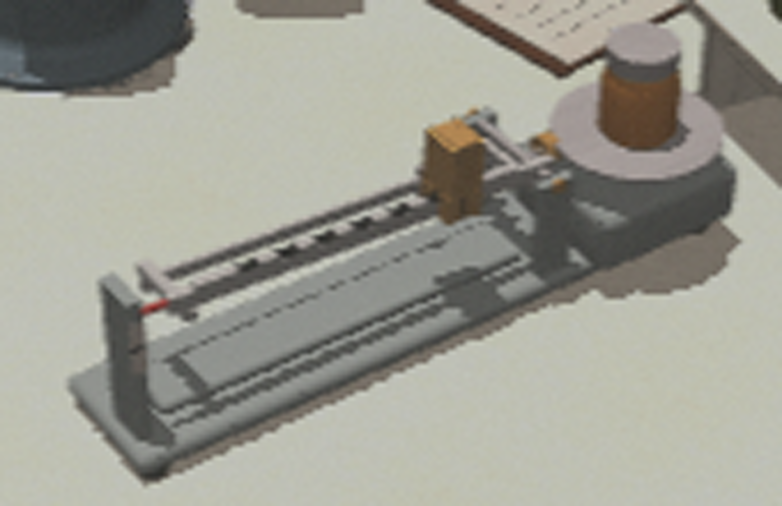

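The crop shows the pointer up against the red at (155,305), so it is at its upper stop, and the poise is near the pan end at (455,170). The poise's centre is at scale y≈77 mm. I'll approach with the jaws shut and the jaw axis along the bar.

```bash

python3 -m handwheel '[[[0,0,0.03,0.1,1],[0.018,-0.03,0,0.1,1],[0.018,-0.03,0,0.1,1],[0.018,-0.03,0,0.1,1],[0.018,-0.03,0,0,1]]]'
python3 -m handwheel '[[[0.018,-0.03,0,0,1],[0.018,-0.03,0,0,1],[0.018,-0.03,0,0,1],[0.018,-0.03,0,0,1],[0.018,-0.03,0,0,1]]]'
python3 -m handwheel '[[[0.018,-0.03,0,0,1],[0.018,-0.03,0,0,1],[0.018,-0.03,0,0,1],[0.018,-0.03,0,0,1],[0,0,0,0,1]]]'
python3 - <<'E'
from h import *
s=manip.sense();t=s['tool_pos'];print(t,s['eef_rot'][:,1],s['wrist_force'],S(t))
im,P,ok=cloud("top");q=S(P)
for y in np.arange(.06,.22,.01):
    m=ok&(abs(q[...,0])<.045)&(abs(q[...,1]-y)<.005)&(q[...,2]<.2);print(round(y,2),m.sum() and q[m][:,2].max().round(4),end='; ')
im,P,ok=cloud("wrist");cv2.imwrite('pics/w1.png',im['frame'][:,:,::-1])
q=poise("wrist");print(len(q));len(q) and print(q.min(0),q.max(0),np.median(q,0))
for l in("bar_mid","poise_left","poise_right","fine_poise","scale"):
    r=models.tip_of("wrist",l) ;print(l,[(d['conf'],S(d['point'])) for d in r[:1]])
E
```

```text
t: 2.17
tool_pos: [0.2723, 0.4977, 0.4353]
eef_rot: [[-0.993, -0.114, 0.002], [-0.114, 0.993, 0.0], [-0.002, 0.0, -1.0]]
wrist_force: [0.6, -0.2, 0.4]
opening: 0.298
t: 2.58
tool_pos: [0.3644, 0.3402, 0.4365]
eef_rot: [[-0.993, -0.117, 0.005], [-0.117, 0.993, 0.002], [-0.005, 0.002, -1.0]]
wrist_force: [0.8, 0.2, 0.5]
opening: -0.004
t: 3.0
tool_pos: [0.4403, 0.2097, 0.4381]
eef_rot: [[-0.994, -0.112, 0.009], [-0.112, 0.994, 0.002], [-0.01, 0.001, -1.0]]
wrist_force: [-0.2, 0.5, -0.6]
opening: -0.001
[0.44026809 0.20967413 0.43809236] [-0.1120259   0.99370476  0.00102681] [-0.20354095  0.46426485 -0.59442275] [-0.04456924  0.19296091  0.43809236]
0.06 0.1237; 0.07 0.1633; 0.08 0.1638; 0.09 0.1653; 0.1 0.1129; 0.11 0.115; 0.12 0.1137; 0.13 0.1123; 0.14 0.1128; 0.15 0.1102; 0.16 0.1049; 0.17 0.1027; 0.18 0.0475; 0.19 0; 0.2 0; 0.21 0.1001; 1972
[-0.01708007  0.06228055  0.13502276] [0.01745537 0.09100159 0.16096391] [-0.00360133  0.07928297  0.1579753 ]
bar_mid [(0.81, array([ 0.00223069, -0.00532203,  0.1069    ]))]
poise_left [(0.7, array([-0.00045062,  0.09291656,  0.1381    ]))]
poise_right [(0.58, array([0.00109821, 0.06446219, 0.141     ]))]Traceback (most recent call last):
  File "<stdin>", line 9, in <module>
ValueError: it knows: bar_mid, bowl, jar_large, jar_medium, jar_small, level_line, pan_centre, pointer_tip, poise_left, poise_right, scale, screw_band, spoon, stamp, tumbler
```

View pics/w1.png

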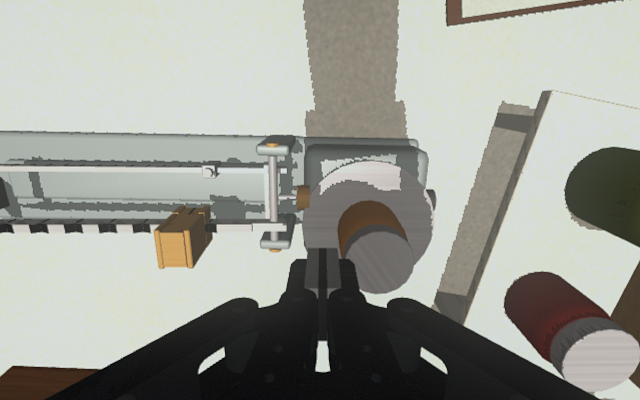

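The wrist view shows the poise at (182,238), the notches to its left along row 228, the fine poise at (210,170) and the jar on the pan at (375,245). I'll move over the gap, then go down.

```bash

python3 -m handwheel '[[[0.017,-0.022,0,-0.02,1],[0.017,-0.022,0,0,1],[0.017,-0.022,0,0,1],[0,0,0,0,1],[0,0,0,0,1]]]'
python3 - <<'E'
from h import *
s=manip.sense();t=s['tool_pos'];print(t,S(t))
im,P,ok=cloud("wrist");q=S(P);cv2.imwrite('pics/w2.png',im['frame'][:,:,::-1])
p=poise("wrist");print(p.min(0),p.max(0))
# bar top: max z and mean brightness along y
g=im['frame'].mean(-1)
for y in np.arange(-.12,.12,.004):
    m=ok&(abs(q[...,0]-.001)<.0035)&(abs(q[...,1]-y)<.002)&(q[...,2]>.1)&(q[...,2]<.13)
    if m.sum():print(round(y,3),m.sum(),np.percentile(q[m][:,2],50).round(4),g[m].mean().round())
E
```

```text
t: 3.72
tool_pos: [0.4874, 0.1528, 0.4377]
eef_rot: [[-0.994, -0.113, 0.007], [-0.113, 0.994, 0.005], [-0.008, 0.004, -1.0]]
wrist_force: [0.1, 1.0, -0.5]
opening: -0.003
[0.48738526 0.15275401 0.43765608] [-0.00275867  0.13203634  0.43765608]
[-0.01667041  0.06242511  0.13509313] [0.01690778 0.09051953 0.16219607]
-0.12 57 0.1223 159.0
-0.116 60 0.1224 166.0
-0.112 49 0.1218 166.0
-0.108 46 0.1221 180.0
-0.104 53 0.1219 170.0
-0.1 44 0.1217 165.0
-0.096 59 0.1208 59.0
-0.092 47 0.1193 55.0
-0.088 37 0.1191 57.0
-0.084 41 0.1204 87.0
-0.08 46 0.1208 181.0
-0.076 50 0.1205 178.0
-0.072 45 0.1204 182.0
-0.068 43 0.12 101.0
-0.064 52 0.1185 57.0
-0.06 31 0.1175 58.0
-0.056 34 0.1186 57.0
-0.052 33 0.1192 173.0
-0.048 40 0.1193 191.0
-0.044 41 0.1191 189.0
-0.04 38 0.1189 188.0
-0.036 49 0.1179 62.0
-0.032 43 0.1163 63.0
-0.028 28 0.1166 60.0
-0.024 36 0.1175 99.0
-0.02 38 0.1179 203.0
-0.016 34 0.118 203.0
-0.012 38 0.1179 203.0
-0.008 41 0.117 114.0
-0.004 38 0.1153 61.0
0.0 36 0.1145 65.0
0.004 30 0.1157 63.0
0.008 37 0.1165 171.0
0.012 36 0.1161 205.0
0.016 39 0.1158 206.0
0.02 38 0.1158 180.0
0.024 38 0.1149 63.0
0.028 39 0.1128 65.0
0.032 30 0.1135 65.0
0.036 33 0.1149 93.0
0.04 34 0.1148 208.0
0.044 36 0.1149 207.0
0.048 34 0.1143 205.0
0.052 4 0.1147 183.0
0.088 33 0.1104 62.0
0.092 32 0.1103 59.0
0.096 30 0.1119 91.0
0.1 40 0.112 207.0
0.104 31 0.1113 205.0
0.108 40 0.1113 204.0
0.112 32 0.1113 133.0
0.116 40 0.1112 117.0
```

View pics/w2.png

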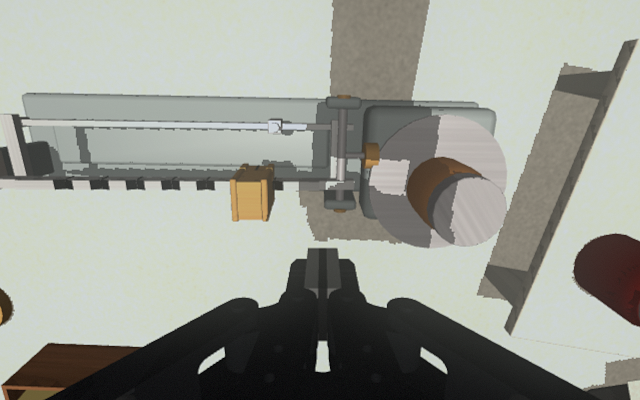

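The notches measure at scale y = 29, −1, −31, −61 and −90 mm, as expected. The poise's centre is at 76.5 mm, between the first and second notches. I'll lower the tip behind it, which leaves a gap of about 26 mm.

```bash

python3 -m handwheel '[[[0.003,0,-0.033,-0.02,1],[0,0,-0.034,0,1],[0,0,-0.034,0,1],[0,0,-0.033,0,1],[0,0,0,0,1]]]'
python3 -m handwheel '[[[0,-0.006,0,0,1],[0,-0.006,0,0,1],[0,0,0,0,1],[0,0,0,0,1],[0,0,0,0,1]]]'
python3 - <<'E'
from h import *
s=manip.sense();t=s['tool_pos'];print(t,S(t),s['wrist_force'])
im,P,ok=cloud("wrist");cv2.imwrite('pics/w3.png',im['frame'][:,:,::-1])
for c in("wrist","top"):
    p=poise(c);len(p) and print(c,p.min(0),p.max(0))
E
```

```text
t: 4.23
tool_pos: [0.4867, 0.1593, 0.3039]
eef_rot: [[-0.994, -0.103, 0.019], [-0.103, 0.995, 0.006], [-0.019, 0.005, -1.0]]
wrist_force: [-0.2, 0.0, -0.4]
opening: -0.0
t: 4.65
tool_pos: [0.4873, 0.1486, 0.3103]
eef_rot: [[-0.994, -0.108, 0.026], [-0.107, 0.994, 0.007], [-0.027, 0.004, -1.0]]
wrist_force: [0.8, -0.2, 1.2]
opening: 0.001
[0.4873045  0.14858561 0.31029104] [-0.00321375  0.12789207  0.31029104] [ 0.82199126 -0.24871417  1.1718245 ]
wrist [-0.01731503  0.06183815  0.13501186] [0.01732286 0.12492545 0.16798508]
top [-0.01406816  0.06546058  0.13744642] [0.01861057 0.08272084 0.16151468]
```

View pics/w3.png

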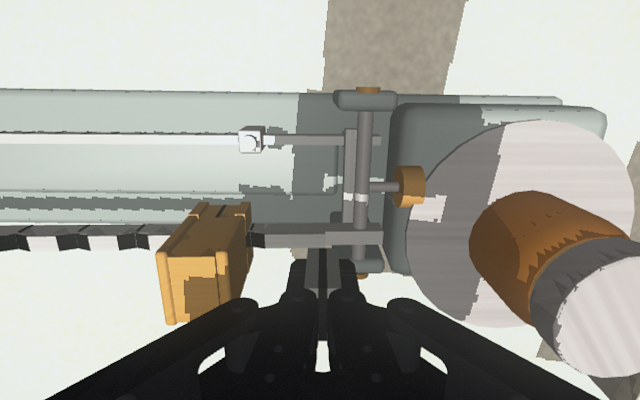

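The wrist view shows the shut fingertips at (322,270), to the right of the poise's left plate at (245,240), clear of it and above the bar. Now I'll approach the plate.

```bash
cat > m.py <<'E'
from h import *
s=manip.sense();t=s['tool_pos'];R=s['eef_rot'];tip=t+.173*R[:,2]
im,P,ok=cloud("wrist");q=S(P)
m=ok&(q[...,2]>.135)&(q[...,2]<.17)&(abs(q[...,0])<.025)&(q[...,1]>-.12)&(q[...,1]<.125)
f=im['frame'].astype(int);m&=(f[...,0]-f[...,2]>30)
p=q[m]
lo,hi=(np.percentile(p[:,1],[.5,99.5]) if len(p) else (0,0))
k=ok&(abs(q[...,0]-.001)<.0035)&(q[...,1]>-.13)&(q[...,1]<lo-.008)&(q[...,2]>.09)&(q[...,2]<.13)&(f.mean(-1)>140)
a=np.polyfit(q[k][:,1],q[k][:,2],1) if k.sum()>20 else (0,0)
top=p[p[:,2]>np.percentile(p[:,2],60)][:,2] if len(p) else [0]
print('t',s['t'],'tip scale',S(tip).round(4),'F',np.round(s['wrist_force'],1),'tilt',R[:2,2].round(3),'poise y',lo.round(4),hi.round(4),'mid from lo',round(lo+.014,4),'joint',round(.0895-lo-.014,4),'topz',np.median(top).round(4),'bar slope',np.round(a,4))
E
python3 -m handwheel '[[[0.0,-0.006,0,0,1],[0.0,-0.006,0,0,1],[0,-0.006,-0.002,0,1],[0,-0.004,-0.002,0,1],[0,0,0,0,1]]]'
python3 m.py
python3 -m handwheel '[[[0.0,-0.004,0,0,1],[0.0,-0.004,0,0,1],[0,-0.004,0,0,1],[0,0,0,0,1],[0,0,0,0,1]]]'
python3 m.py
```

```text
t: 5.22
tool_pos: [0.4874, 0.1245, 0.3062]
eef_rot: [[-0.994, -0.108, 0.027], [-0.108, 0.994, 0.008], [-0.027, 0.005, -1.0]]
wrist_force: [0.7, 2.2, 2.2]
opening: -0.001
t 5.2167 tip scale [-0.0006  0.1048  0.1333] F [0.7 2.2 2.2] tilt [0.027 0.008] poise y 0.062 0.0895 mid from lo 0.076 joint 0.0135 topz 0.1586 bar slope [-0.0473  0.1163]
t: 5.68
tool_pos: [0.4875, 0.1116, 0.3061]
eef_rot: [[-0.994, -0.108, 0.027], [-0.108, 0.994, 0.008], [-0.027, 0.005, -1.0]]
wrist_force: [1.1, 0.1, 0.2]
opening: -0.004
t 5.6833 tip scale [-0.0017  0.0921  0.1331] F [1.1 0.1 0.2] tilt [0.027 0.008] poise y 0.0486 0.0762 mid from lo 0.0626 joint 0.0269 topz 0.157 bar slope [-0.0491  0.1167]
```

```bash

python3 -m handwheel '[[[0.0,0.008,0,0,1],[0,0,0,0,1],[0,0,0,0,1],[0,0,0,0,1],[0,0,0,0,1]]]'
python3 m.py
python3 -m handwheel '[[[0.0,0.0,0,0,1],[0,0,0,0,1],[0,0,0,0,1],[0,0,0,0,1],[0,0,0,0,1]]]'
python3 -m handwheel '[[[0.0,0.0,0,0,1],[0,0,0,0,1],[0,0,0,0,1],[0,0,0,0,1],[0,0,0,0,1]]]'
python3 m.py
```

```text
t: 6.15
tool_pos: [0.4872, 0.1208, 0.3058]
eef_rot: [[-0.994, -0.109, 0.026], [-0.109, 0.994, 0.008], [-0.026, 0.005, -1.0]]
wrist_force: [-0.5, 0.1, -0.4]
opening: -0.005
t 6.15 tip scale [-0.0013  0.1011  0.1328] F [-0.5  0.1 -0.4] tilt [0.026 0.008] poise y 0.0487 0.0763 mid from lo 0.0627 joint 0.0268 topz 0.1571 bar slope [-0.0499  0.1168]
t: 6.62
tool_pos: [0.4872, 0.1206, 0.3058]
eef_rot: [[-0.994, -0.109, 0.026], [-0.109, 0.994, 0.007], [-0.026, 0.005, -1.0]]
wrist_force: [-0.6, 0.2, 1.4]
opening: 0.003
t: 7.03
tool_pos: [0.4872, 0.1205, 0.3058]
eef_rot: [[-0.994, -0.109, 0.026], [-0.108, 0.994, 0.007], [-0.026, 0.005, -1.0]]
wrist_force: [0.3, -0.2, 0.0]
opening: -0.001
t 7.0333 tip scale [-0.0013  0.1009  0.1329] F [ 0.3 -0.2  0. ] tilt [0.026 0.007] poise y 0.0487 0.0763 mid from lo 0.0627 joint 0.0268 topz 0.1571 bar slope [-0.0498  0.1168]
```

With the beam tilted by 0.05, the poise's top leans about 3 mm, so this reading means it is home in notch 2. The slope is still 0.05, so the beam is on its upper stop. On to notch 3.

```bash

python3 -m handwheel '[[[0.0005,-0.007,0,0,1],[0.0005,-0.007,0,0,1],[0.0005,-0.007,0,0,1],[0.0005,-0.007,0.001,0,1],[0,0,0,0,1]]]'
python3 -m handwheel '[[[0.0005,-0.004,0,0,1],[0.0005,-0.003,0,0,1],[0,0,0,0,1],[0,0,0,0,1],[0,0,0,0,1]]]'
python3 m.py
```

```text
t: 7.5
tool_pos: [0.4893, 0.091, 0.3068]
eef_rot: [[-0.994, -0.108, 0.026], [-0.108, 0.994, 0.012], [-0.027, 0.009, -1.0]]
wrist_force: [-0.3, -1.2, 0.8]
opening: -0.003
t: 7.92
tool_pos: [0.4904, 0.0818, 0.3069]
eef_rot: [[-0.994, -0.107, 0.026], [-0.106, 0.994, 0.011], [-0.027, 0.008, -1.0]]
wrist_force: [-0.6, 0.5, -0.2]
opening: -0.0
t 7.9167 tip scale [-0.0016  0.0626  0.1339] F [-0.6  0.5 -0.2] tilt [0.026 0.011] poise y 0.0196 0.0471 mid from lo 0.0336 joint 0.0559 topz 0.1589 bar slope [-0.0466  0.1169]
```

```bash

python3 -m handwheel '[[[0.0,0.008,0,0,1],[0,0,0,0,1],[0,0,0,0,1],[0,0,0,0,1],[0,0,0,0,1]]]'
python3 -m handwheel '[[[0.0,0.0,0,0,1],[0,0,0,0,1],[0,0,0,0,1],[0,0,0,0,1],[0,0,0,0,1]]]' >/dev/null
python3 -m handwheel '[[[0.0,0.0,0,0,1],[0,0,0,0,1],[0,0,0,0,1],[0,0,0,0,1],[0,0,0,0,1]]]' >/dev/null
python3 m.py; python3 -c "from h import *;print(ptr())"
```

```text
t: 8.38
tool_pos: [0.4903, 0.0914, 0.3069]
eef_rot: [[-0.994, -0.108, 0.026], [-0.108, 0.994, 0.01], [-0.027, 0.007, -1.0]]
wrist_force: [-0.1, -0.1, -0.9]
opening: 0.004
t 9.2167 tip scale [-0.0008  0.0718  0.1339] F [ 0.   0.5 -0.7] tilt [0.026 0.01 ] poise y 0.0197 0.0474 mid from lo 0.0337 joint 0.0558 topz 0.1589 bar slope [-0.0491  0.1168]
[0.1191, 0.1019, 0.1203, 0.097]
```

It is home in notch 3 and the pointer is still up. On to notch 4.

```bash

python3 -m handwheel '[[[0.0005,-0.007,0,0,1],[0.0005,-0.007,0,0,1],[0.0005,-0.007,0,0,1],[0.0005,-0.007,0.001,0,1],[0,0,0,0,1]]]'
python3 -m handwheel '[[[0.0005,-0.004,0,0,1],[0.0005,-0.003,0,0,1],[0,0,0,0,1],[0,0,0,0,1],[0,0,0,0,1]]]'
python3 m.py
python3 -m handwheel '[[[0.0,0.008,0,0,1],[0,0,0,0,1],[0,0,0,0,1],[0,0,0,0,1],[0,0,0,0,1]]]'
python3 -m handwheel '[[[0.0,0.0,0,0,1],[0,0,0,0,1],[0,0,0,0,1],[0,0,0,0,1],[0,0,0,0,1]]]' >/dev/null
python3 -m handwheel '[[[0.0,0.0,0,0,1],[0,0,0,0,1],[0,0,0,0,1],[0,0,0,0,1],[0,0,0,0,1]]]' >/dev/null
python3 m.py; python3 -c "from h import *;print(ptr())"
```

```text
t: 9.98
tool_pos: [0.4923, 0.0613, 0.3076]
eef_rot: [[-0.994, -0.108, 0.026], [-0.108, 0.994, 0.013], [-0.027, 0.01, -1.0]]
wrist_force: [0.1, -0.0, 0.2]
opening: 0.003
t: 10.4
tool_pos: [0.4934, 0.0521, 0.3077]
eef_rot: [[-0.994, -0.107, 0.025], [-0.106, 0.994, 0.012], [-0.026, 0.009, -1.0]]
wrist_force: [0.2, 0.2, 0.5]
opening: -0.003
t 10.4 tip scale [-0.0013  0.0329  0.1348] F [0.2 0.2 0.5] tilt [0.025 0.012] poise y -0.01 0.0175 mid from lo 0.004 joint 0.0855 topz 0.1568 bar slope [-0.0215  0.1127]
t: 10.87
tool_pos: [0.4934, 0.0618, 0.3079]
eef_rot: [[-0.994, -0.108, 0.026], [-0.108, 0.994, 0.012], [-0.027, 0.009, -1.0]]
wrist_force: [1.0, -0.6, 0.1]
opening: -0.001
t 11.7 tip scale [-0.0003  0.0423  0.1349] F [-0.5  0.6  0.8] tilt [0.026 0.012] poise y -0.0104 0.0173 mid from lo 0.0036 joint 0.0859 topz 0.1555 bar slope [-0.0124  0.1113]
[0.1056, 0.1026, 0.1091, 0.1007]
```

```bash

python3 -m handwheel '[[[0.0,0.012,0,0,1],[0,0.012,0.0,0,1],[0,0,0.02,0,1],[0,0,0.03,0,1],[0,0,0.03,0,1]]]'
python3 -m handwheel '[[[0.0,0.0,0.03,0,1],[0,0,0,0,1],[0,0,0,0,1],[0,0,0,0,1],[0,0,0,0,1]]]' 
python3 - <<'E'
import m
from h import *
im,P,ok=m.im,m.P,m.ok;q=S(P);cv2.imwrite('pics/w4.png',im['frame'][:,:,::-1])
g=im['frame'].mean(-1)
for y in np.arange(-.11,.12,.004):
    k=ok&(abs(q[...,0]-.001)<.0035)&(abs(q[...,1]-y)<.002)&(q[...,2]>.1)&(q[...,2]<.13)
    if k.sum():print(round(y,3),np.percentile(q[k][:,2],50).round(4),g[k].mean().round(),end='; ')
p=q[m.m];t=p[p[:,2]>.145];print('\ntop face',t[:,1].min(),t[:,1].max(),np.median(t[:,2]));b=p[p[:,2]<.142];print('low',b[:,1].min(),b[:,1].max())
print(ptr())
E
```

```text
t: 12.47
tool_pos: [0.4907, 0.0866, 0.3821]
eef_rot: [[-0.994, -0.107, 0.008], [-0.107, 0.994, 0.012], [-0.01, 0.012, -1.0]]
wrist_force: [1.0, 0.7, 0.9]
opening: -0.0
t: 12.88
tool_pos: [0.4915, 0.0869, 0.4203]
eef_rot: [[-0.994, -0.108, 0.021], [-0.108, 0.994, 0.012], [-0.022, 0.01, -1.0]]
wrist_force: [-0.4, 0.4, 0.3]
opening: 0.0
t 12.8833 tip scale [-0.0009  0.0678  0.2474] F [-0.4  0.4  0.3] tilt [0.021 0.012] poise y -0.0102 0.0171 mid from lo 0.0038 joint 0.0857 topz 0.1558 bar slope [-0.0124  0.1113]
-0.11 0.1126 179.0; -0.106 0.1123 180.0; -0.102 0.1122 185.0; -0.098 0.1122 100.0; -0.094 0.1108 63.0; -0.09 0.1101 63.0; -0.086 0.1113 61.0; -0.082 0.112 151.0; -0.078 0.1122 196.0; -0.074 0.1123 193.0; -0.07 0.1124 165.0; -0.066 0.1112 60.0; -0.062 0.1097 65.0; -0.058 0.1101 62.0; -0.054 0.1116 108.0; -0.05 0.112 205.0; -0.046 0.1117 198.0; -0.042 0.112 195.0; -0.038 0.1116 109.0; -0.034 0.11 59.0; -0.03 0.1092 64.0; -0.026 0.1106 67.0; 0.018 0.1118 102.0; 0.022 0.1109 79.0; 0.026 0.1093 59.0; 0.03 0.1087 64.0; 0.034 0.1098 54.0; 0.038 0.1109 177.0; 0.042 0.1107 207.0; 0.046 0.1109 200.0; 0.05 0.1108 103.0; 0.054 0.1096 53.0; 0.058 0.108 53.0; 0.062 0.1084 50.0; 0.066 0.1101 71.0; 0.07 0.1101 117.0; 0.074 0.1102 117.0; 0.078 0.1103 116.0; 0.082 0.11 67.0; 0.086 0.1089 49.0; 0.09 0.1076 49.0; 0.094 0.1091 49.0; 0.098 0.1099 104.0; 0.102 0.1097 115.0; 0.106 0.1099 115.0; 0.11 0.1099 115.0; 0.114 0.1098 138.0; 0.118 0.1098 174.0; 
top face -0.010842957183186482 0.01733817704649251 0.15525669710157472
low -0.009986823137922457 0.014769319463658807
[0.1068, 0.1024, 0.1091, None]
```

View pics/w4.png

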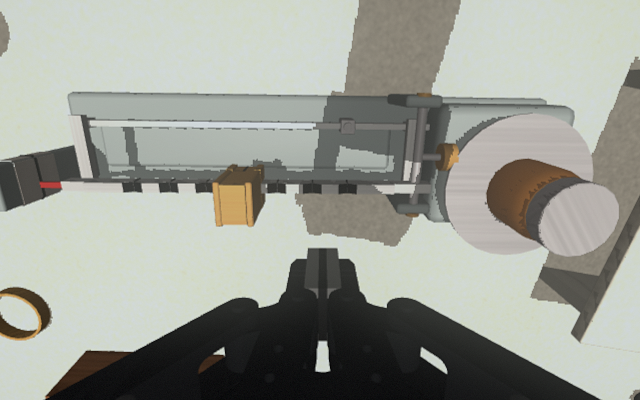

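The picture shows the beam almost level, with the red pointer at (50,185) next to the post, and a slope of −0.012. The poise reads about 3–4 mm short of the notch centre, and it is down only about 1.2 mm. I'll nudge it by small steps.

```bash

python3 -m handwheel '[[[0.0,0.0,-0.03,0,1],[0,0,-0.03,0,1],[0,0,-0.03,0,1],[0,0,-0.02,0,1],[0,0,0,0,1]]]'
python3 -m handwheel '[[[0.001,-0.007,0,0,1],[0.001,-0.007,0,0,1],[0.001,-0.007,0,0,1],[0,-0.007,0,0,1],[0,0,0,0,1]]]'
python3 m.py

```

```text
t: 13.65
tool_pos: [0.4916, 0.0869, 0.3089]
eef_rot: [[-0.994, -0.108, 0.027], [-0.108, 0.994, 0.011], [-0.028, 0.008, -1.0]]
wrist_force: [-0.4, -0.0, -0.8]
opening: 0.001
t: 14.07
tool_pos: [0.4963, 0.0558, 0.313]
eef_rot: [[-0.994, -0.108, 0.032], [-0.108, 0.994, 0.01], [-0.033, 0.007, -0.999]]
wrist_force: [-0.3, -0.5, -0.6]
opening: 0.002
t 14.0667 tip scale [0.0032 0.036  0.1401] F [-0.3 -0.5 -0.6] tilt [0.032 0.01 ] poise y -0.0103 0.0172 mid from lo 0.0037 joint 0.0858 topz 0.1556 bar slope [-0.0126  0.1113]
```

```bash

python3 -m handwheel '[[[0,-0.003,-0.003,0,1],[0,0,0,0,1],[0,0,0,0,1],[0,0,0,0,1],[0,0,0,0,1]]]' |grep -E 'force|pos'
python3 m.py
python3 -m handwheel '[[[0,-0.002,-0.001,0,1],[0,0,0,0,1],[0,0,0,0,1],[0,0,0,0,1],[0,0,0,0,1]]]' |grep -E 'force|pos'
python3 m.py
python3 -m handwheel '[[[0,-0.002,0,0,1],[0,0,0,0,1],[0,0,0,0,1],[0,0,0,0,1],[0,0,0,0,1]]]' |grep -E 'force|pos'
python3 m.py

```

```text
tool_pos: [0.4969, 0.0526, 0.3119]
wrist_force: [-0.2, 0.5, 0.1]
t 14.5333 tip scale [0.0042 0.0327 0.139 ] F [-0.2  0.5  0.1] tilt [0.037 0.01 ] poise y -0.0103 0.0171 mid from lo 0.0037 joint 0.0858 topz 0.1556 bar slope [-0.0137  0.1112]
tool_pos: [0.4967, 0.0509, 0.3104]
wrist_force: [-0.3, 0.3, -0.7]
t 15.0 tip scale [0.0037 0.0311 0.1376] F [-0.3  0.3 -0.7] tilt [0.036 0.011] poise y -0.0125 0.0151 mid from lo 0.0015 joint 0.088 topz 0.1534 bar slope [-0.0025  0.1097]
tool_pos: [0.4968, 0.0487, 0.3105]
wrist_force: [-0.1, 0.6, 0.4]
t 15.4667 tip scale [0.0036 0.0289 0.1376] F [-0.1  0.6  0.4] tilt [0.036 0.011] poise y -0.0141 0.0134 mid from lo -0.0001 joint 0.0896 topz 0.1528 bar slope [-0.0018  0.1097]
```

It slid in: the centre is at −0.1 mm against a notch at −0.5 mm, and the beam is nearly level. I'll withdraw and check.

```bash

python3 -m handwheel '[[[0,0.01,0,0,1],[0,0.012,0,0,1],[0,0.01,0,0,1],[0,0,0.03,0,1],[0,0,0.03,0,1]]]'|grep -E 'force|pos'
python3 -m handwheel '[[[0,0,0.03,0,1],[0,0,0.03,0,1],[0,0,0,0,1],[0,0,0,0,1],[0,0,0,0,1]]]'|grep -E 'force|pos'
python3 m.py
python3 -m handwheel '[[[0,0,0,0,1],[0,0,0,0,1],[0,0,0,0,1],[0,0,0,0,1],[0,0,0,0,1]]]'|grep -E 'force|pos'
python3 m.py
python3 - <<'E'
from h import *
print(ptr())
im,P,ok=cloud("wrist");q=S(P);cv2.imwrite('pics/w5.png',im['frame'][:,:,::-1])
for c in ("top","scene","wrist"):
    im,P,ok=cloud(c);q=S(P);f=im['frame'].astype(int)
    m=ok&(abs(q[...,0])<.012)&(abs(q[...,1]-.0)<.009)&(q[...,2]>.145)&(q[...,2]<.17);print(c,'top z',m.sum(),np.median(q[m][:,2]))
    b=ok&(abs(q[...,0]-.001)<.0035)&(abs(q[...,1])<.12)&(abs(q[...,1])>.018)&(q[...,2]>.1)&(q[...,2]<.12)&(f.mean(-1)>140);print('bar',np.polyfit(q[b][:,1],q[b][:,2],1))
for l in("jar_small","jar_medium","jar_large"):
    for c in("scene","top"):
        r=models.tip_of(c,l);print(l,c,r and np.round(r[0]['point'],4))
E
```

```text
tool_pos: [0.4942, 0.0843, 0.3649]
wrist_force: [0.4, -0.3, 0.2]
tool_pos: [0.4942, 0.0885, 0.4341]
wrist_force: [-1.0, 0.3, 0.1]
t 16.35 tip scale [0.0038 0.0691 0.2612] F [-1.   0.3  0.1] tilt [0.031 0.013] poise y -0.0141 0.0131 mid from lo -0.0001 joint 0.0896 topz 0.1526 bar slope [0.0029 0.1096]
tool_pos: [0.4933, 0.0889, 0.4279]
wrist_force: [0.0, 0.1, -0.2]
t 16.8167 tip scale [0.001  0.0699 0.2549] F [ 0.   0.1 -0.2] tilt [0.02  0.013] poise y -0.0142 0.0132 mid from lo -0.0002 joint 0.0897 topz 0.1525 bar slope [0.0024 0.1094]
[0.1021, 0.1056, 0.1019, 0.0999]
top top z 37 0.1519938625215047
bar [0.01081054 0.10971191]
scene top z 30 0.15430853087766377
bar [0.00661145 0.11306286]
wrist top z 737 0.15206264688434465
bar [0.00045805 0.10929779]
jar_small scene [0.4811 0.2589 0.1051]
jar_small top [0.4782 0.2602 0.1043]
jar_medium scene [0.5389 0.4451 0.0995]
jar_medium top [0.5416 0.4463 0.1027]
jar_large scene [0.4161 0.4704 0.0991]
jar_large top [0.4158 0.4726 0.1007]
```

View pics/w5.png

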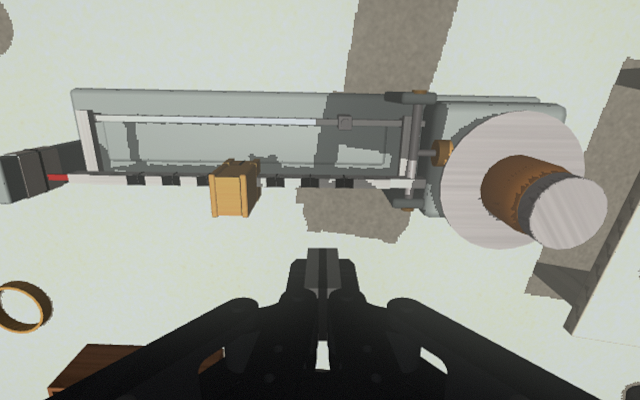

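The picture shows the poise in the middle notch at (233,190), the pointer level at (58,178), and the fine poise untouched at (345,122). I'll let it settle for another second, then hand in.

```bash

for i in 1; do python3 -m handwheel '[[[0,0,0,0,1],[0,0,0,0,1],[0,0,0,0,1],[0,0,0,0,1],[0,0,0,0,1]]]'|grep -E 'force|pos'; done
python3 -m handwheel '[[[0,0,0,0,1],[0,0,0,0,1],[0,0,0,0,1],[0,0,0,0,1],[0,0,0,0,1]]]'|grep -E 'force|pos'
python3 m.py; python3 m.py
python3 -c "from cell import manip;print(manip.job_done())"
```

```text
tool_pos: [0.4933, 0.089, 0.4287]
wrist_force: [-0.8, -0.4, 0.3]
tool_pos: [0.4933, 0.0889, 0.4287]
wrist_force: [0.6, 0.5, 0.0]
t 18.5 tip scale [0.0014 0.0699 0.2557] F [0.6 0.5 0. ] tilt [0.022 0.013] poise y -0.0141 0.0131 mid from lo -0.0001 joint 0.0896 topz 0.1526 bar slope [0.0021 0.1095]
t 18.55 tip scale [0.0013 0.0699 0.2557] F [-0.6 -0.5 -0.5] tilt [0.022 0.013] poise y -0.014 0.0131 mid from lo -0.0 joint 0.0895 topz 0.1526 bar slope [0.0026 0.1095]
the job is handed in; nothing more can be done
None
```

I pushed the poise with the closed fingertips through notches 2 and 3 into the middle (fourth) notch. There the beam floats level, so the jar weighs about 300 g. I handed the job in at about 18.6 s; no verdict is reported.

**Stop in the notch:** the first push left the poise about 4 mm short of the notch centre, so it was not fully down. A gentle nudge of about 4 mm seated it.

**Last checks:**
- **Poise:** it is within 1 mm of the notch centre and about 3 mm below riding height, so it reads as home.
- **Beam:** the bar slope is about 0.002 rad and steady, which puts the beam at roughly 0.05. The two cameras put the pointer within 2–4 mm of the line.
- **Jars:** they read within 5 mm of where they started. That is about as fine as the networks can tell.
- **Fine poise:** it looked untouched in the pictures. The networks never located it reliably, so I have no measured position for it.
- **Other table items:** I didn't measure these again at the end. The arm never went near them.
- **Robot:** the fingers were well clear and touching nothing.

**Disagreement:** the top and scene cameras' coarse bar fits gave slopes of 0.011 and 0.007, against 0.002 from the closer wrist camera. All of these are well within the level limit.

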